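# Ready the sample press: carriage to the interlock, ram valve to float

## Task

Get the bench sample press ready for zeroing: first slide the die carriage in under the ram just until its roller-lever interlock switch clicks (near edge of the platen level with the green part of the index bar, never on into the red) and leave it there. Then push the hydraulic control lever away from you, through its springy range and over the stiffer detent, so that it stays by itself in the float notch at the green mark when you let go. Leave the other things on the bench where they are.

Things in the scene. Friction and masses are not known exactly. Their poses are not given: they have to be found in the camera images.
- press: fixed bench press: grey base plate 350 (x) x 330 (y) x 14 mm; blue ram head on two columns, 230 mm high, at x +20..+117, y -161..+11 mm; blue valve block with lever at the left; copper pipe from it to the head at x +75 mm, up to 180 mm high. Origin on the bench, 10 mm further in than the plate's middle; x points into the press (away from the robot at yaw 0), y left, z up
- carriage (a joint): travel of the die carriage along the press's +x, m: 0 = drawn out towards the robot, 0.10 = end stop. Slides with about 4 N friction and stays where left. The switch clicks at about 0.075, and is over-travelled from about 0.086
- carriage_grip (a point): point in the carriage's blue upright handle tab, on its middle plane and 18 mm below its top. The tab is 12 mm thick across (along the press's y), 26 mm long (along the press's x) and stands from about 44 to 92 mm above the bench; it moves with the carriage. The aluminium platen (190 x 80 mm, top 38 mm above the bench) carries it 20 mm in from the near edge
- platen_edge (a point): middle of the near edge (robot side) of the carriage's platen, on its top, 38 mm above the bench; moves with the carriage
- index_mark (a point): fixed point on the press: where platen_edge should stand, level with the middle of the green part (11 mm long) of the index bar that runs along the left side of the carriage (white, then green, then red further in)
- interlock (a joint): angle of the switch's roller arm, rad: 0 = free, pushed outwards by the cam on the carriage's right side from about 10 mm before the green on, about 0.018 rad per mm. The switch clicks at 0.20; beyond 0.40 it is over-travelled and would be damaged
- switch_roller (a point): small white roller (12 mm across) on the arm of the black interlock switch, right of the carriage, 31 mm above the bench
- lever (a joint): lever angle, rad: 0 = neutral, leaning 0.35 towards the near side (white mark); grows when pushed along the press's +x. Spring return of 1 to 3 N at the knob; stiff detent from about 0.37 to 0.58 (up to 9 N at the knob, most at 0.43); past about 0.59 it snaps into the float notch and rests at about 0.70 (green mark); hard stop 0.80. Released before 0.59 it springs back
- lever_knob (a point): centre of the lever's orange ball knob, 32 mm across, 125 mm from the pivot, about 192 mm above the bench in neutral; below the knob the rod is 10 mm thick
- lever_pivot (a point): pivot of the lever, 75 mm above the bench; the lever swings about the press's y axis through it. A steel quadrant bar with the marks runs 20 mm left of the lever, up to about 75 mm from the pivot
- bottle_amber: bystander: brown glass bottle with blue cap, 81 mm across, 174 mm high; origin under its middle
- wash_bottle: bystander: white wash bottle with red cap and bent nozzle, 215 mm high; origin at its underside
- cylinder_100: bystander: measuring cylinder with blue foot, 216 mm high; origin under its foot
- flask7: bystander: conical glass flask, 68 mm across, 145 mm high; origin under its middle
- flask12: bystander: conical glass flask, 69 mm across, 142 mm high; origin under its middle
- tweezers: bystander: steel tweezers lying flat, 117 mm long
- spanner2: bystander: steel spanner lying flat, 160 mm long
- screwdriver: bystander: screwdriver with orange handle lying flat, 174 mm long

How it is judged:
By the outcome, as a careful person would: the job done as asked, in the order asked, and still so for the second after the job is handed in, with the robot touching nothing.
It also fails if it takes over 54 s, if anything falls off the work surface, if the arm or the gripper's body presses on something with over 40 N, if the wrist force passes 120 N, or if a joint passes its speed limit or range.

## Robot

A 6-joint arm with a two-finger parallel gripper is mounted at the origin on a cart in front of the work surface, level with it; the furniture and walls round the work are solid. World frame = base frame: x ahead of the robot, y to its left, z up, the work surface at z = 0. Lengths are in m, angles in rad, forces in N, time in s.
With the tool pointing down it reaches from about 0.225 to 0.875 m from the base axis. Payload 3.4 kg.
Tool frame: the origin (TCP) lies on the centre line of the jaws, within the pads' length; the fingertips stand 17 mm ahead of it and the grasp point (between the pads) lies 2 mm behind it (nose_length is the distance from the TCP to the fingertips, in m); z points along the fingers, y is the line along which they close (so a half turn about z gives the same grasp; the last joint's range is limited). The gripper opens to 85 mm and grips with 20 to 120 N. Pads are 22 mm wide; open, the fingers measure 114 mm over their backs; the gripper's body (76 mm by 85 mm) begins 54 mm behind the grasp point. The pads swing forward as they close: fully open they stand 13 mm farther back than shut.
Start: joints at [1.008, 0.276, 1.505, -0, 1.361, -0.121], TCP at [0.246, 0.52, 0.248] pointing down, gripper open.
Joint ranges: [-2.89, 2.89], [-0.75, 2.08], [0.22, 2.7], [-1.18, 4.32], [0.11, 2.71], [-2.7, 2.7]. Speed limits (rad/s): [2.57, 2.57, 3.14, 3.14, 3.14, 3.14].

## Interface

Orientations are given as a unit quaternion [w, x, y, z].
In Python, from rig import get_state, get_image, sign_off, find_in, place_of, nose_length gives the robot as it stands.
- The arm moves only by the tool apply_moves, never from a script. Its argument "deltas" is one flat list of numbers, 5 for each row, row after row: the finger opening in mm, from 0 to 85.4, then the shift along the tool's x, y, z in mm, then the turn about the tool's z in degrees. A call has 1 to 12 rows; each row is the pose to reach, as a shift and turn from the pose commanded when the call began, along the tool's axes at that moment; what a row does not reach only later rows make up. A row lasts 1/12 s, in which the tool goes at most 41.7 mm and 7.16 degrees, less where a joint would pass 70% of its speed; a pose out of reach is approached as far as the arm can. A call with a gripper value outside its range is refused whole. The fingers move at their own pace and stop on an object; "squeeze" is the grip in N (left out, the last holds). Time passes only in rows, so rows that repeat a pose let the fingers close. It gives the time, the measured TCP pose, the force, the opening and the grip force at its end, in the units of the state.
- get_state(): the state, without advancing time (a new reading comes with each control period).
- get_image(name): name is "side" or "top"; returns a dict with "frame" (384x512x3 uint8, red, green, blue), "K" (3x3 intrinsics, pixels), "k1" (the pictures are not rectified: a ray, as slopes to the right and down, at radius r is drawn at 1 + k1 r^2 times it, then the intrinsics apply), "position" and "orientation" of the camera in the world. Camera axes: x right, y down, z forward; pixel columns grow to the right and rows downward; lengths in m; the calibration is good to about 2 mm. A picture is of the moment at which its call begins. There is no depth.
- sign_off(): hands the job in; it is judged then, once.
Trained networks look in a picture, given as the dict that the camera call returned (one of the last four; its "shot" number tells which), for a name from the list of things; names that differ only in an ending like _2 or _b are one class to them, and where a whole thing is asked for, a point or a joint stands for the part that bears it (a point fixed in the world has none). Each returns a list of dicts, best first, with "score" (0 to 1); they miss things now and then, are a little off and sometimes report something else, mostly with a low value. They report only what shows in the picture. A call takes as long as a camera call.
- find_in(query, picture): "point" ([column, row] in pixels, amid what is visible of it).
- place_of(query, picture): "point" ([column, row] in pixels: a listed point, or the origin of a listed thing).
The state is a dict: "clock": time; "qpos": joint angles; "qd": joint speeds; "effort": joint torques, N m; "position": TCP position; "ee_rot": TCP orientation; "contact_force": force on the tool from outside, world axes, zero at the start; "moment": the same for the moment, N m; "width": finger opening in m; "gripper_force": force on a finger pad.
Only numpy, scipy, OpenCV 4.12 (cv2) and the standard library are available. Lean on these libraries where they do the work, as an engineer would, in place of code of your own. Each camera call takes 0.05 s, during which the arm holds its last target. There are 200 camera calls.

## Working session

There is one attempt and no reset: what is moved stays moved. The work goes in short steps, Python scripts to look and compute and a tool call to move; the robot and the scene stay as the last step left them, time stands still between calls to the robot, and variables do not carry over. Pictures are saved under pics/ and viewed, at most 10 in all, crops included, and the job is handed in when it is done.

Besides the shell and the picture viewer there is one more tool, called after ">>>" as a command line: name --argument value ..., lists and objects as JSON in quotes. apply_moves: Moves the arm, as the interface text tells. Its arguments: {"type":"object","properties":{"deltas":{"type":"array"},"squeeze":{"type":"number"}},"required":["deltas"]}

```bash
ls; mkdir -p pics; cat > h.py <<'E'
import numpy as np, cv2
from scipy.spatial.transform import Rotation as R
from scipy.optimize import least_squares
from rig import *
def rot(q): return R.from_quat([q[1],q[2],q[3],q[0]]).as_matrix()
def ray(im,p):
    K=np.array(im["K"]);d=np.array([(p[0]-K[0,2])/K[0,0],(p[1]-K[1,2])/K[1,1]]);s=d.copy()
    for _ in range(20): s=d/(1+im["k1"]*(s@s))
    v=rot(im["orientation"])@np.array([s[0],s[1],1]);return np.array(im["position"]),v/np.linalg.norm(v)
def atz(im,p,z):
    o,v=ray(im,p);return o+v*(z-o[2])/v[2]
def tri(a,pa,b,pb):
    o1,v1=ray(a,pa);o2,v2=ray(b,pb)
    t=np.linalg.lstsq(np.c_[v1,-v2],o2-o1,rcond=None)[0]
    x,y=o1+t[0]*v1,o2+t[1]*v2;return (x+y)/2,np.linalg.norm(x-y)
def proj(im,X):
    c=rot(im["orientation"]).T@(np.array(X)-im["position"]);s=c[:2]/c[2];s=s*(1+im["k1"]*(s@s));K=np.array(im["K"])
    return np.array([K[0,0]*s[0]+K[0,2],K[1,1]*s[1]+K[1,2]])
def save(im,n,f=1): cv2.imwrite("pics/"+n,cv2.resize(im["frame"][:,:,::-1],None,fx=f,fy=f,interpolation=cv2.INTER_CUBIC))
E
python3 - <<'E'
from h import *
np.set_printoptions(precision=4,suppress=True)
s=get_image("side");t=get_image("top")
save(s,"s0.png",1.5);save(t,"t0.png",1.5)
print(s["position"],t["position"],nose_length)
Z=dict(carriage_grip=.074,platen_edge=.038,index_mark=.038,switch_roller=.031,lever_knob=.192,lever_pivot=.075,press=0,bottle_amber=0,wash_bottle=0,cylinder_100=0,flask7=0,flask12=0,tweezers=0,spanner2=0,screwdriver=0)
for n,z in Z.items():
    a=place_of(n,s);b=place_of(n,t)
    o=[n]
    for im,l in((s,a),(t,b)):
        if l: o+= [round(l[0]["score"],2),np.round(l[0]["point"]),atz(im,l[0]["point"],z)]
        else:o+=[None]
    if a and b:o+=["TRI",*tri(s,a[0]["point"],t,b[0]["point"])]
    print(*o)
g=get_state();print(g["position"],g["ee_rot"],g["clock"],rot(g["ee_rot"]))
E
```

```text
pics
[0.5103 0.9571 0.7634] [0.2159 0.0131 1.5361] 0.017
carriage_grip 0.58 [252. 180.] [ 0.5306 -0.1247  0.074 ] 0.87 [286. 187.] [ 0.5251 -0.1243  0.074 ] TRI [ 0.528  -0.1248  0.0731] 0.005303887260531718
platen_edge 0.68 [327. 270.] [0.3209 0.2899 0.038 ] 0.86 [285. 192.] [ 0.5094 -0.1213  0.038 ] TRI [ 0.3985 -0.0565 -0.2102] 0.3553109990179121
index_mark 0.71 [243. 189.] [ 0.5643 -0.1225  0.038 ] 0.55 [283. 179.] [ 0.5653 -0.1141  0.038 ] TRI [ 0.5639 -0.1136  0.044 ] 3.307730025189798e-05
switch_roller 0.36 [245. 309.] [0.5487 0.4088 0.031 ] None
lever_knob 0.44 [243. 186.] [0.5541 0.0928 0.192 ] 0.57 [239. 170.] [0.5611 0.0591 0.192 ] TRI [0.5608 0.0603 0.1722] 0.010525020508099994
lever_pivot 0.78 [225. 212.] [0.6164 0.0647 0.075 ] 0.88 [238. 167.] [0.6051 0.0656 0.075 ] TRI [0.6111 0.0653 0.0737] 0.010969777027088725
press 0.96 [220. 207.] [ 0.6487 -0.0642  0.    ] 0.96 [262. 163.] [ 0.6426 -0.0335  0.    ] TRI [ 0.6407 -0.0331  0.0219] 0.008082477678926388
bottle_amber 0.85 [260. 154.] [ 0.4988 -0.4668  0.    ] 0.91 [370. 198.] [ 0.4961 -0.4772  0.    ] TRI [ 0.4981 -0.479
[... 379 characters left out ...]
sk12 0.83 [237. 160.] [ 0.6008 -0.4137  0.    ] 0.67 [345. 153.] [ 0.6871 -0.3812  0.    ] TRI [ 0.6335 -0.3625  0.0433] 0.07747070258929294
tweezers 0.55 [312. 306.] [0.3736 0.3806 0.    ] 0.4 [286. 185.] [ 0.5484 -0.1294  0.    ] TRI [ 0.4597 -0.0631 -0.4096] 0.4006961581793393
spanner2 0.75 [257. 190.] [ 0.5137 -0.1668  0.    ] 0.63 [129. 215.] [0.4201 0.5139 0.    ] TRI [0.4421 0.3914 0.3681] 0.14107895582037602
screwdriver 0.7 [303. 356.] [0.412  0.5204 0.    ] 0.66 [191. 242.] [0.3137 0.2558 0.    ] TRI [ 0.3508  0.3112 -0.3722] 0.027539136380132275
[0.2459 0.5198 0.2483] [0.     0.2191 0.9757 0.0001] 1.6 [[-0.904   0.4275  0.0001]
 [ 0.4275  0.904   0.0001]
 [-0.      0.0001 -1.    ]]
```

View both.

View pics/s0.png

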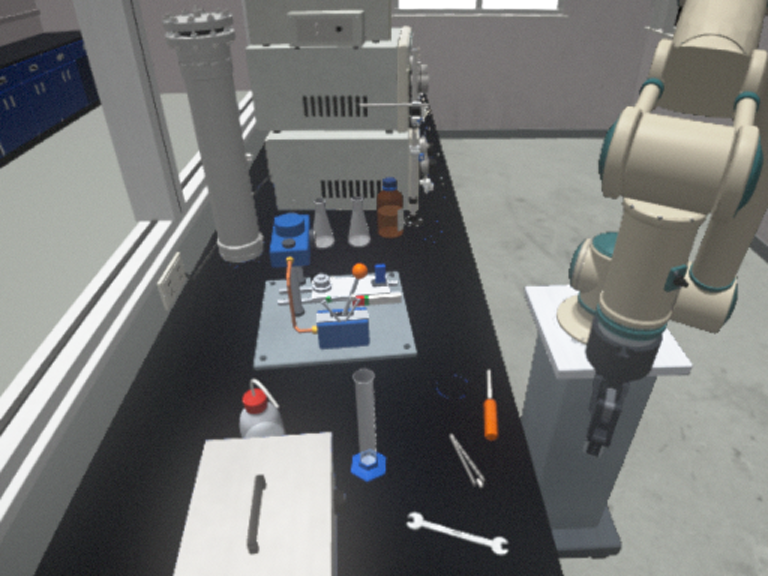

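View pics/t0.png

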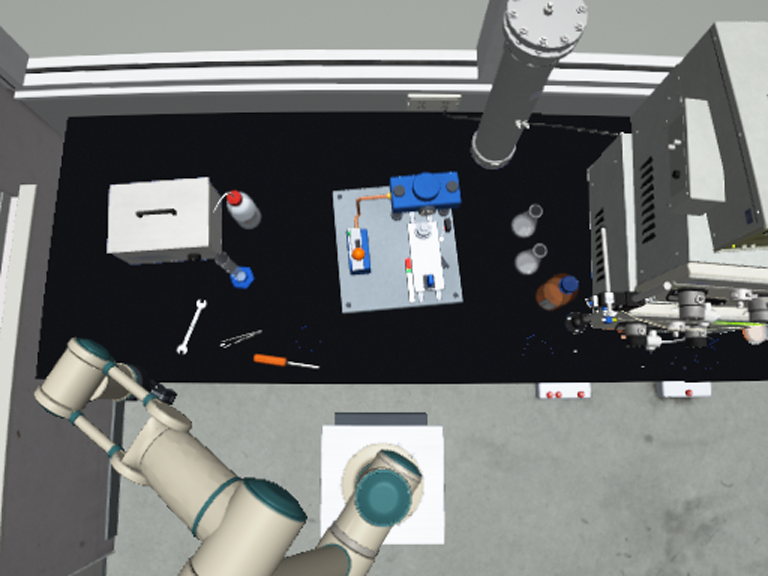

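```bash
python3 - <<'E'
from h import *
np.set_printoptions(precision=4,suppress=True)
s=get_image("side");t=get_image("top")
def crop(im,x0,y0,w,h,f): return cv2.resize(im["frame"][y0:y0+h,x0:x0+w,::-1],(w*f,h*f),interpolation=cv2.INTER_CUBIC)
cv2.imwrite("pics/c1.png",np.hstack([crop(s,165,150,120,100,6)[:, :],]))
cv2.imwrite("pics/c2.png",crop(t,218,112,95,100,6))
for p in [(334,190),(462,302),(343,312)]: print(atz(t,np.array(p)/1.5,.014))
for p in [(413,355),(398,273),(262,283),(256,363)]: print("s",atz(s,np.array(p)/1.5,.014))
E
```

```text
[0.7974 0.135  0.014 ]
[ 0.4777 -0.2174  0.014 ]
[0.4496 0.1043 0.014 ]
s [0.4564 0.1205 0.014 ]
s [ 0.4793 -0.2037  0.014 ]
s [ 0.8336 -0.1679  0.014 ]
s [0.7896 0.137  0.014 ]
```

View pics/c1.png

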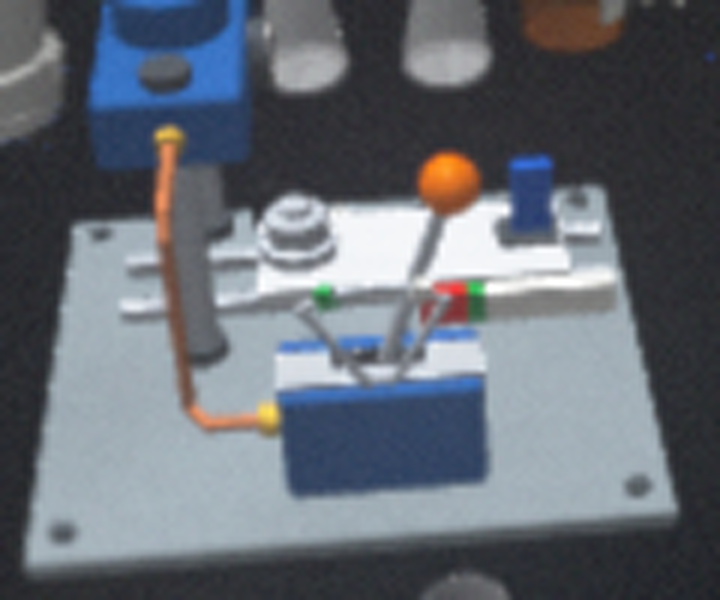

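View pics/c2.png

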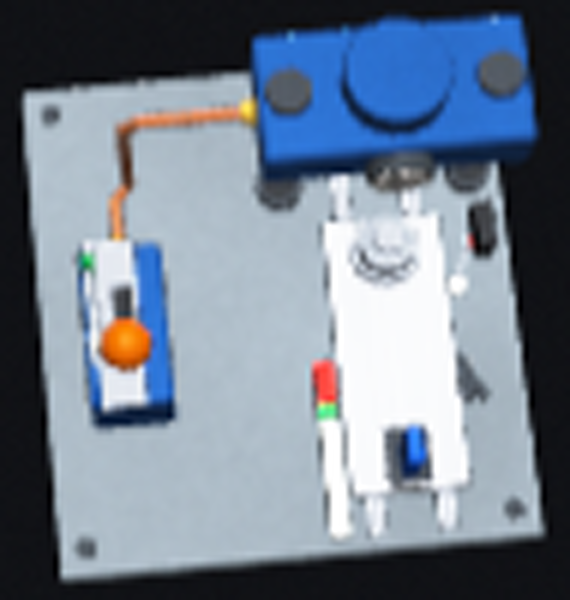

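```bash
python3 - <<'E'
from h import *
np.set_printoptions(precision=4,suppress=True)
s=get_image("side");t=get_image("top")
def blob(im,x0,x1,y0,y1,kind):
    h=cv2.cvtColor(im["frame"],cv2.COLOR_RGB2HSV)[y0:y1,x0:x1].astype(int)
    r={"o":(5,20),"b":(100,125),"g":(45,80)}[kind]
    m=(h[...,0]>=r[0])&(h[...,0]<=r[1])&(h[...,1]>130)&(h[...,2]>40)
    ys,xs=np.nonzero(m);return np.array([xs.mean()+x0,ys.mean()+y0]),len(xs),(xs.min()+x0,xs.max()+x0,ys.min()+y0,ys.max()+y0)
for k,ws,wt in (("o",(230,250,172,190),(230,248,160,178)),("b",(245,260,172,192),(280,293,180,195)),("g",(241,248,194,206),(268,277,176,184))):
    a,b=blob(s,*ws,k),blob(t,*wt,k);print(k,a,b);print("  tri",*tri(s,a[0],t,b[0]))
    for z in (.025,.038,.068,.092,.192): print(z,atz(s,a[0],z),atz(t,b[0],z))
e=np.array([412,491])/6+[218,112]-.4;print("edge",atz(t,e,.038))
c,sn=np.cos(np.radians(5)),np.sin(np.radians(5))
cur=np.array(get_state()["position"]);M=rot(get_state()["ee_rot"])
print(M.T@(np.array([.528,-.125,.16])-cur)*1000)
E
```

```text
o (array([239.2785, 179.557 ]), 79, (np.int64(235), np.int64(244), np.int64(175), np.int64(184))) (array([238.4643, 168.8571]), 56, (np.int64(235), np.int64(242), np.int64(165), np.int64(173)))
  tri [0.5658 0.0599 0.1948] 7.697535093982333e-05
0.025 [ 0.5825 -0.208   0.025 ] [0.6101 0.0658 0.025 ]
0.038 [ 0.5812 -0.1875  0.038 ] [0.6067 0.0654 0.038 ]
0.068 [ 0.5783 -0.1402  0.068 ] [0.5989 0.0643 0.068 ]
0.092 [ 0.5759 -0.1023  0.092 ] [0.5926 0.0635 0.092 ]
0.192 [0.5661 0.0555 0.192 ] [0.5665 0.06   0.192 ]
b (array([252.9577, 181.    ]), 71, (np.int64(250), np.int64(256), np.int64(176), np.int64(187))) (array([286.4483, 186.6207]), 29, (np.int64(285), np.int64(288), np.int64(183), np.int64(190)))
  tri [ 0.5269 -0.1254  0.0699] 0.0004113991107978701
0.025 [ 0.5282 -0.1956  0.025 ] [ 0.5362 -0.1296  0.025 ]
0.038 [ 0.5279 -0.1753  0.038 ] [ 0.5335 -0.1283  0.038 ]
0.068 [ 0.5272 -0.1284  0.068 ] [ 0.5271 -0.1255  0.068 ]
0.092 [ 0.5266 -0.091   0.092 ] [ 0.522  -0.1232  0.092 ]
0.192 [0.5242 0.0651 0.192 ] [ 0.5008 -0.1138  0.192 ]
g (array([243.6667, 197.3333]), 3, (np.int64(243), np.int64(244), np.int64(197), np.int64(198))) (array([271.75, 180.25]), 4, (np.int64(271), np.int64(273), np.int64(180), np.int64(181)))
  tri [ 0.5608 -0.0696  0.0361] 0.0014268557811585167
0.025 [ 0.5622 -0.0855  0.025 ] [ 0.5626 -0.0701  0.025 ]
0.038 [ 0.5613 -0.0672  0.038 ] [ 0.5596 -0.0694  0.038 ]
0.068 [ 0.5592 -0.0248  0.068 ] [ 0.5527 -0.0677  0.068 ]
0.092 [0.5575 0.0091 0.092 ] [ 0.5472 -0.0664  0.092 ]
0.192 [0.5505 0.1503 0.192 ] [ 0.5243 -0.0609  0.192 ]
edge [ 0.5056 -0.1272  0.038 ]
[-530.7391 -462.2647   88.2984]
```

>>> apply_moves --deltas '[85, -40, -35, 0, -4, 85, -80, -70, 0, -8, 85, -120, -104, 0, -12, 85, -160, -139, 0, -16, 85, -200, -174, 0, -20, 85, -240, -209, 0, -24, 85, -280, -244, 0, -28, 85, -320, -279, 0, -30.3, 85, -360, -313, 0, -30.3, 85, -400, -348, 0, -30.3, 85, -440, -383, 0, -30.3, 85, -480, -418, 0, -30.3]'

```text
clock: 2.8
position: [0.4468, 0.0598, 0.2487]
ee_rot: [0.001, -0.043, 0.999, 0.0]
contact_force: [1.5, -0.0, -1.0]
width: 0.0846
gripper_force: 0.0
```

```bash
cat > w.py <<'E'
import sys
from h import *
np.set_printoptions(precision=1,suppress=True)
g=get_state();M=rot(g["ee_rot"])
print(np.array(g["position"])*1000,"yaw y",np.degrees(np.arctan2(M[1,1],M[0,1])),"qpos",np.array(g["qpos"])*100,"F",np.array(g["contact_force"]),g["clock"])
if len(sys.argv)>3: print("tool delta",M.T@(np.array(list(map(float,sys.argv[1:4])))-np.array(g["position"]))*1000)
E
python3 w.py .527 -.125 .14
```

```text
[446.8  59.8 248.7] yaw y 94.97507735443435 qpos [  -2.2    8.6  174.8    0.   130.6 -167.9] F [ 1.5 -0.  -1. ] 2.8
tool delta [ -63.7 -191.1  108.7]
```

>>> apply_moves --deltas '[85, 0, 0, 0, 0, 85, 0, 0, 0, 0, 85, 0, 0, 0, 0]'

```text
clock: 3.05
position: [0.4461, 0.0618, 0.2482]
ee_rot: [-0.0, -0.043, 0.999, 0.0]
contact_force: [0.2, 1.1, 0.2]
width: 0.085
gripper_force: 0.0
```

```bash
python3 w.py .527 -.125 .14
```

```text
[446.1  61.8 248.2] yaw y 94.91133451326952 qpos [  -1.8    8.7  174.9    0.1  130.7 -167.4] F [0.2 1.1 0.2] 3.05
tool delta [ -64.6 -193.2  108. ]
```

>>> apply_moves --deltas '[85, -8, -38, 0, 0, 85, -20, -76, 0, 0, 85, -35, -114, 20, 0, 85, -50, -152, 45, 0, 85, -65, -180, 75, 0, 85, -65, -193, 108, 0, 85, -65, -193, 108, 0, 85, -65, -193, 108, 0]'

```text
clock: 3.72
position: [0.5264, -0.1232, 0.1378]
ee_rot: [-0.003, -0.044, 0.999, 0.002]
contact_force: [-0.5, 0.2, 0.9]
width: 0.0852
gripper_force: 0.0
```

```bash
python3 w.py .527 -.125 .073; python3 - <<'E'
from h import *
s=get_image("side");t=get_image("top")
g=np.hstack([cv2.resize(s["frame"][140:220,200:270],None,fx=5,fy=5,interpolation=2),cv2.resize(t["frame"][140:220,235:315],None,fx=5,fy=5,interpolation=2)])
cv2.imwrite("pics/d1.png",g[:,:,::-1])
E
```

```text
[ 526.4 -123.2  137.8] yaw y 95.02444743800083 qpos [ -35.9   31.4  174.4    0.1  109.1 -201.8] F [-0.5  0.2  0.9] 3.7167
tool delta [-0.8 -2.1 64.8]
```

View pics/d1.png

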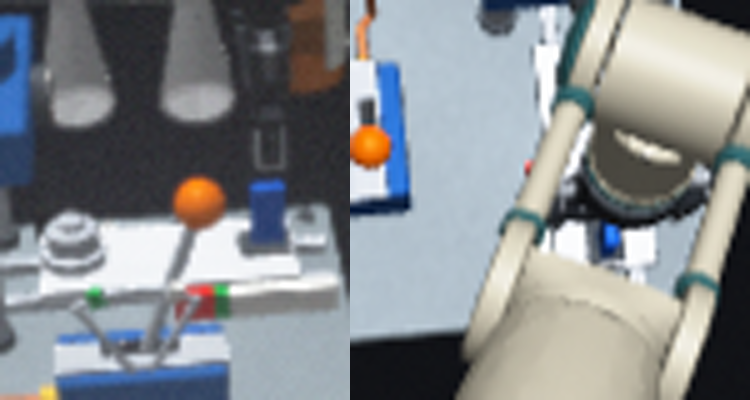

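>>> apply_moves --deltas '[85, 0, 0, 25, 0, 85, 0, 0, 50, 0, 85, 0, 0, 67, 0, 50, 0, 0, 67, 0, 25, 0, 0, 67, 0, 5, 0, 0, 67, 0, 5, 0, 0, 67, 0, 5, 0, 0, 67, 0, 5, 0, 0, 67, 0, 5, 0, 0, 67, 0, 5, 0, 0, 67, 0, 5, 0, 0, 67, 0]' --squeeze 30

```text
clock: 4.82
position: [0.5286, -0.1238, 0.0746]
ee_rot: [0.001, -0.043, 0.999, 0.001]
contact_force: [1.2, 4.8, 5.8]
width: 0.0114
gripper_force: 32.8
```

>>> apply_moves --deltas '[5, -6, 0, 0, 0, 5, -12, 0, 0, 0, 5, -18, 0, 0, 0, 5, -24, 0, 0, 0, 5, -30, 0, 0, 0, 5, -36, 0, 0, 0, 5, -36, 0, 0, 0, 5, -36, 0, 0, 0]'

```text
clock: 5.48
position: [0.5641, -0.1204, 0.0746]
ee_rot: [0.0, -0.044, 0.999, 0.001]
contact_force: [-1.9, 4.7, 6.6]
width: 0.0116
gripper_force: 32.7
```

>>> apply_moves --deltas '[5, -4, 0, 0, 0, 5, -8, 0, 0, 0, 5, -12, 0, 0, 0, 5, -16, 0, 0, 0, 5, -16, 0, 0, 0, 5, -16, 0, 0, 0]'

```text
clock: 5.98
position: [0.5792, -0.1189, 0.0747]
ee_rot: [-0.0, -0.044, 0.999, 0.001]
contact_force: [-3.1, 4.3, 7.4]
width: 0.0115
gripper_force: 32.9
```

```bash
python3 w.py; python3 - <<'E'
from h import *
np.set_printoptions(precision=4,suppress=True)
s=get_image("side");t=get_image("top")
for n,z in (("platen_edge",.038),("index_mark",.038),("carriage_grip",.074),("switch_roller",.031)):
  for im in(s,t):
    for d in place_of(n,im)[:1]: print(n,round(d["score"],2),np.array(d["point"]),atz(im,d["point"],z))
g=np.hstack([cv2.resize(s["frame"][170:215,200:270],None,fx=8,fy=8,interpolation=2)])
cv2.imwrite("pics/d2.png",g[:,:,::-1])
E
```

```text
[ 579.2 -118.9   74.7] yaw y 95.00635439122307 qpos [ -32.1   44.4  171.4    0.2   98.6 -198.1] F [-3.1  4.3  7.4] 5.9833
platen_edge 0.62 [243.8 192.8] [ 0.5615 -0.096   0.038 ]
index_mark 0.75 [244.9 186.4] [ 0.5583 -0.1385  0.038 ]
index_mark 0.86 [287.3 177.7] [ 0.5704 -0.1324  0.038 ]
carriage_grip 0.65 [239.4 181.8] [ 0.5767 -0.1153  0.074 ]
carriage_grip 0.5 [284.4 174.5] [ 0.5748 -0.1176  0.074 ]
switch_roller 0.67 [349.4 173.3] [ 0.5915 -0.3885  0.031 ]
```

View pics/d2.png

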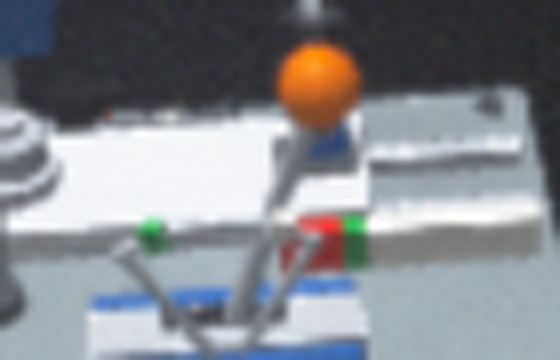

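```bash
python3 - <<'E'
from h import *
np.set_printoptions(precision=4,suppress=True)
u=np.array([np.cos(np.radians(5)),np.sin(np.radians(5))])
s=get_image("side");f=s["frame"].astype(int)
for r in range(188,202): print(r,' '.join("%d,%d,%d"%tuple(p) for p in f[r,238:252]))
for p in [(243.67,197.33),(245.7,192),(245.8,194)]:
  X=atz(s,p,.038);print(p,X,X[:2]@u)
print(np.array([.5605,-.0695])@u)
for du in (-.0055,0,.0055):  # where edge (z=.038, at centre line/left corner) would be at green
  for v in (-.055,-.015,0):
    c=np.array([.5605,-.0695])+du*u+v*np.array([-u[1],u[0]]);print(du,v,proj(s,[*c,.038]))
E
```

```text
188 93,97,108 57,74,111 56,71,113 51,69,110 56,71,111 82,91,117 133,137,146 160,165,173 193,200,212 216,223,230 202,212,221 208,217,225 228,233,237 214,221,228
189 84,91,106 70,83,111 75,87,112 70,85,111 76,88,109 96,103,113 128,132,138 189,195,204 206,211,220 218,223,230 215,220,227 213,220,226 221,226,232 212,218,226
190 97,101,108 91,98,108 95,103,112 97,101,110 93,97,109 102,107,113 130,132,139 193,199,204 126,130,134 116,118,124 115,119,125 125,128,135 125,129,135 122,128,134
191 109,114,118 108,111,116 110,113,119 122,126,132 128,130,134 132,134,140 170,173,178 231,233,237 139,144,149 112,117,123 112,117,123 117,124,130 121,127,132 120,127,132
192 202,205,215 209,212,220 214,218,223 232,235,240 237,238,242 235,238,241 237,239,242 235,238,241 167,175,183 154,166,173 152,163,172 156,164,171 155,164,173 155,165,173
193 239,242,245 240,242,246 239,243,246 242,244,247 241,244,247 242,244,247 242,243,247 239,242,245 174,185,192 155,167,178 154,168,174 157,169,178 157,169,176 155,170,176
194 241,244,246 242,244,247 242,244,246 241,244,246 241,243,246 241,244,247 241,244,246 238,241,24
[... 985 characters left out ...]
117,119,114 124,123,123 123,123,123 124,121,121 125,126,125 123,123,123
201 122,120,123 114,84,87 123,55,54 124,49,50 120,58,53 64,89,63 51,93,66 68,100,77 113,116,114 126,124,125 125,125,125 127,128,126 124,124,121 125,125,123
(243.67, 197.33) [ 0.5613 -0.0672  0.038 ] 0.5533239242594019
(245.7, 192) [ 0.5546 -0.101   0.038 ] 0.5436922615271889
(245.8, 194) [ 0.554 -0.088  0.038] 0.5442221738679321
0.5523098041594611
-0.0055 -0.055 [244.4245 188.4321]
-0.0055 -0.015 [245.1479 194.4982]
-0.0055 0 [245.4291 196.8549]
0 -0.055 [242.9586 188.5302]
0 -0.015 [243.6442 194.6009]
0 0 [243.9108 196.9594]
0.0055 -0.055 [241.4918 188.6284]
0.0055 -0.015 [242.1395 194.7036]
0.0055 0 [242.3914 197.0639]
```

>>> apply_moves --deltas '[5, -2, 0, 0, 0, 5, -4, 0, 0, 0, 5, -6, 0, 0, 0, 5, -7.5, 0, 0, 0, 5, -7.5, 0, 0, 0, 5, -7.5, 0, 0, 0]'

```text
clock: 7.03
position: [0.586, -0.1182, 0.0747]
ee_rot: [-0.001, -0.044, 0.999, 0.001]
contact_force: [-5.3, 5.4, 8.5]
width: 0.0114
gripper_force: 33.0
```

```bash
python3 w.py; python3 - <<'E'
from h import *
np.set_printoptions(precision=4,suppress=True)
u=np.array([np.cos(np.radians(5)),np.sin(np.radians(5))])
s=get_image("side");f=s["frame"].astype(int)
for r in (192,193,194,195,197,198): print(r,' '.join("%d,%d,%d"%tuple(p) for p in f[r,238:252]))
E
```

```text
[ 586.  -118.2   74.7] yaw y 95.01422299153987 qpos [ -31.6   45.2  169.8    0.2   99.4 -197.6] F [-5.3  5.4  8.5] 7.0333
192 202,206,215 208,210,218 210,216,221 233,236,239 236,239,241 237,238,243 155,162,172 137,147,154 151,160,169 155,165,173 151,161,171 150,162,170 151,163,172 150,164,169
193 238,240,244 240,243,246 241,243,246 242,244,247 241,243,247 238,240,244 156,163,170 152,164,174 158,170,179 157,171,178 157,168,176 157,171,179 154,168,176 158,170,176
194 242,244,246 242,243,246 241,244,246 241,244,247 241,243,246 235,237,241 158,164,169 162,170,181 160,172,180 162,172,180 164,177,185 162,174,181 170,183,188 168,178,187
195 237,239,243 235,238,241 236,238,242 238,240,244 238,240,243 230,232,236 177,185,190 180,188,198 185,194,202 193,203,212 194,204,211 194,203,211 220,224,230 208,216,221
197 204,106,108 206,98,98 227,88,85 221,82,76 178,118,88 82,175,93 77,184,107 143,194,156 242,244,242 246,246,246 245,245,244 242,243,242 244,244,243 243,244,243
198 226,108,109 225,94,97 235,60,59 233,52,50 188,91,59 78,169,84 56,187,93 132,211,149 247,248,246 248,248,247 243,243,241 227,227,224 218,218,215 204,204,201
```

>>> apply_moves --deltas '[40, 0, 0, 0, 0, 60, 0, 0, 0, 0, 60, 0, 0, 0, 0, 60, 0, 0, 0, 0, 60, 0, 0, -20, 0, 60, 0, 0, -50, 0, 60, 0, 0, -90, 0, 60, 0, 0, -130, 0, 40, 0, 0, -160, 0, 20, 0, 0, -170, 0, 0, 0, 0, -170, 0, 0, 0, 0, -170, 0]'

```text
clock: 8.08
position: [0.5869, -0.1197, 0.2427]
ee_rot: [-0.0, -0.043, 0.999, 0.0]
contact_force: [-1.0, -0.3, -0.7]
width: 0.012
gripper_force: 0.0
```

```bash
python3 w.py .499 .054 .245; python3 - <<'E'
from h import *
np.set_printoptions(precision=4,suppress=True)
s=get_image("side");f=s["frame"].astype(int)
for r in (192,193,194,195,197,198): print(r,' '.join("%d,%d,%d"%tuple(p) for p in f[r,238:252]))
for im in (s,get_image("top")):
  for n,z in (("platen_edge",.038),("index_mark",.038),("lever_knob",.192)):
    for d in place_of(n,im)[:1]: print(n,round(d["score"],2),np.array(d["point"]),atz(im,d["point"],z))
E
```

```text
[ 586.9 -119.7  242.7] yaw y 94.98030304951887 qpos [ -31.7   31.5  146.2    0.   136.5 -197.5] F [-1.  -0.3 -0.7] 8.0833
tool delta [ 72.5 180.6  -2.3]
192 201,206,213 205,211,215 215,218,223 235,236,240 236,240,243 236,238,242 154,163,169 140,148,157 154,166,172 152,161,170 153,164,172 149,162,170 151,163,170 149,160,169
193 239,241,244 240,242,245 240,242,246 242,244,246 242,244,247 237,240,243 154,163,168 155,168,175 156,170,177 157,169,177 156,170,178 156,170,179 158,171,177 156,168,174
194 242,244,246 241,243,247 241,243,246 243,244,247 241,243,246 235,237,241 161,166,171 162,173,181 161,171,180 161,172,179 160,172,179 163,175,183 169,182,188 164,175,185
195 238,241,243 237,239,242 237,237,242 239,241,244 238,240,243 230,232,237 181,187,194 176,188,197 186,194,203 191,201,210 193,203,212 197,205,213 221,226,231 211,218,223
197 208,107,107 210,99,102 226,85,84 222,82,79 173,115,85 84,176,92 74,183,103 139,192,152 242,244,241 247,247,246 245,246,245 243,243,242 243,243,241 243,243,242
198 227,107,109 227,95,97 238,65,63 233,54,53 188,86,57 84,171,87 52,188,95 132,208,147 247,249,247 247,248,246 242,243,241 227,228,226 220,219,217 204,204,202
platen_edge 0.62 [245.  188.8] [ 0.5576 -0.1222  0.038 ]
index_mark 0.91 [243.9 186.4] [ 0.5621 -0.1386  0.038 ]
lever_knob 0.69 [240.6 183. ] [0.5615 0.0751 0.192 ]
platen_edge 0.63 [287.6 178.8] [ 0.5658 -0.1335  0.038 ]
index_mark 0.7 [285.9 179.9] [ 0.5612 -0.1266  0.038 ]
lever_knob 0.54 [236.6 169.9] [0.5626 0.0668 0.192 ]
```

>>> apply_moves --deltas '[0, 20, 30, 0, 0, 0, 40, 60, 0, 0, 0, 57, 95, 0, 0, 0, 57, 130, 0, 0, 0, 57, 160, 0, 0, 0, 57, 181, 0, 0, 0, 57, 181, 20, 0, 0, 57, 181, 45, 0, 0, 57, 181, 57, 0, 0, 57, 181, 57, 0, 0, 57, 181, 57, 0]'

```text
clock: 9.4
position: [0.5144, 0.0558, 0.1858]
ee_rot: [-0.001, -0.044, 0.999, 0.0]
contact_force: [0.6, -0.5, 0.8]
width: -0.0001
gripper_force: 0.0
```

```bash
python3 w.py .566 .060 .187; python3 - <<'E'
from h import *
s=get_image("side");t=get_image("top")
g=np.hstack([cv2.resize(s["frame"][150:220,200:270],None,fx=5,fy=5,interpolation=2),cv2.resize(t["frame"][140:210,215:295],None,fx=5,fy=5,interpolation=2)])
cv2.imwrite("pics/d3.png",g[:,:,::-1])
E
```

```text
[514.4  55.8 185.8] yaw y 94.99432883790034 qpos [  -2.7   23.5  172.5    0.   118.3 -168.5] F [ 0.6 -0.5  0.8] 9.4
tool delta [-51.8  -0.3  -1.2]
```

View pics/d3.png

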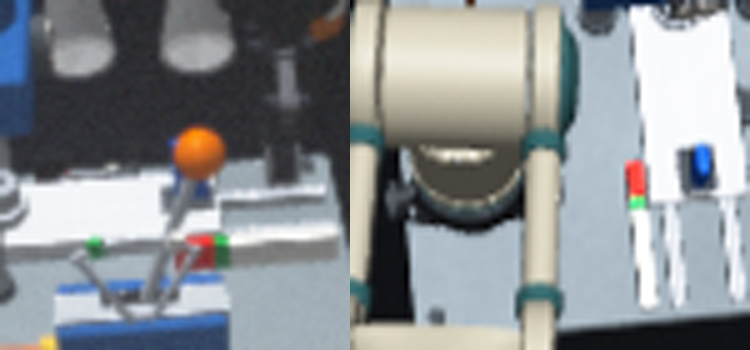

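>>> apply_moves --deltas '[0, -10, 0, 0, 0, 0, -20, 0, 0, 0, 0, -28, 0, 0, 0, 0, -36, 0, 0, 0, 0, -44, 0, 0, 0, 0, -52, 0, 0, 0, 0, -60, 0, 0, 0, 0, -68, 0, 0, 0, 0, -74, 0, 0, 0, 0, -80, 0, 0, 0, 0, -80, 0, 0, 0]'

```text
clock: 10.42
position: [0.5935, 0.0628, 0.1862]
ee_rot: [-0.002, -0.044, 0.999, 0.0]
contact_force: [-7.3, -0.1, 5.0]
width: 0.0001
gripper_force: 3.6
```

>>> apply_moves --deltas '[0, -5, 0, 0, 0, 0, -10, 0, 0, 0, 0, -15, 0, 0, 0, 0, -20, 0, 0, 0, 0, -20, 0, 0, 0]'

```text
clock: 10.83
position: [0.6168, 0.0644, 0.1861]
ee_rot: [0.002, -0.043, 0.999, -0.0]
contact_force: [0.3, 0.3, 0.6]
width: 0.0001
gripper_force: 0.0
```

```bash
python3 w.py; python3 - <<'E'
from h import *
np.set_printoptions(precision=4,suppress=True)
s=get_image("side")
h=cv2.cvtColor(s["frame"],cv2.COLOR_RGB2HSV)[165:195,205:250].astype(int)
m=(h[...,0]>=5)&(h[...,0]<=20)&(h[...,1]>130)&(h[...,2]>100)
ys,xs=np.nonzero(m);p=np.array([xs.mean()+205,ys.mean()+165]);print(len(xs),p)
o,v=ray(s,p);X=o+v*(.064-o[1])/v[1];print(X)
c=cv2.resize(s["frame"][150:220,190:270],None,fx=7,fy=7,interpolation=2);cv2.imwrite("pics/d4.png",c[:,:,::-1])
E
```

```text
[616.8  64.4 186.1] yaw y 94.9860460171583 qpos [  -0.8   38.   150.6    0.   125.2 -166.6] F [0.3 0.3 0.6] 10.8333
83 [211.0361 181.6988]
[0.6521 0.064  0.1915]
```

>>> apply_moves --deltas '[0, 15, 0, 0, 0, 0, 40, 0, 0, 0, 0, 75, 0, 0, 0, 0, 110, 0, 0, 0, 0, 130, 0, -30, 0, 0, 150, 0, -60, 0, 0, 150, 0, -60, 0, 0, 150, 0, -60, 0]'

```text
clock: 11.55
position: [0.466, 0.0513, 0.2487]
ee_rot: [0.003, -0.043, 0.999, -0.0]
contact_force: [0.3, 0.7, 0.0]
width: 0.0001
gripper_force: 0.0
```

```bash
python3 w.py; python3 - <<'E'
from h import *
s=get_image("side");t=get_image("top")
g=np.hstack([cv2.resize(s["frame"][150:220,190:270],None,fx=5,fy=5,interpolation=2),cv2.resize(t["frame"][140:210,215:295],None,fx=5,fy=5,interpolation=2)])
cv2.imwrite("pics/d5.png",g[:,:,::-1])
f=s["frame"].astype(int)
for r in (193,194): print(r,f[r,241:247,0])
E
```

```text
[466.   51.3 248.7] yaw y 94.9758028478103 qpos [  -3.9   11.1  172.     0.   130.4 -169.7] F [0.3 0.7 0. ] 11.55
193 [242 242 238 151 152 155]
194 [242 241 236 155 159 161]
```

View pics/d5.png

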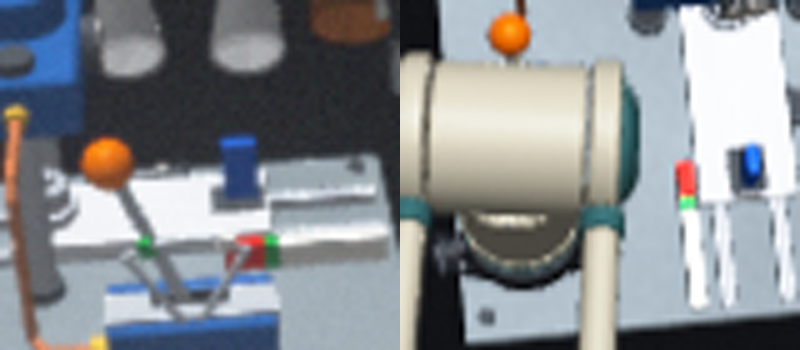

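The pictures show the lever resting by itself near the green mark, with the knob at crop pixel (107,163). The platen edge is level with the green, and the arm is clear of everything.

```bash
python3 -c "
from rig import *
print(sign_off())"
```

```text
the job is handed in; nothing more can be done
None
```

The press is ready for zeroing and handed in at about 12 s: the platen's near edge is level with the middle of the green, so the switch should have clicked (I judged this from the pictures, not from the switch itself), the lever rests by itself in the float notch, and I touched nothing else on the bench.

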